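# Set up the cookbook stand and hold it for the book

### The job

The folded cookbook stand is lying on its face on the worktop: pull its sprung kickstand away from the back until it has snapped over centre to its open stop, then raise the stand by its top rod so that it stands on its bottom rod, and lean it back until the kickstand's foot rests on the worktop. With its heavy marble shelf and no book on it yet it tips forward when let go, so finish still gripping the top rod, holding the stand upright and still with the foot pressed on the worktop. Leave the cookbook, the mug and the two mills as they are.

Things in the scene. Friction and masses are not known exactly. Their poses are not given: they have to be found in the camera images.
- stand: Loose 0.8 kg stand: hoop of black 10 mm rod, 190 wide, 250 high; marble shelf at its foot, front edge 64 mm ahead of, underside 4 below the origin. Origin: middle of the bottom rod's axis; z up the frame, -x the book side, y along the rods. Starts on its face: back (+x) up, z about 9 deg below level, origin 66 up. Set up: origin 5 up, z leaning 14 deg back; empty, it tips forward onto its shelf
- leg (a joint): Kickstand hinge on the stand's back, parallel to the stand's y, rad: 0 folded against the back, 0.62 open stop. A toggle spring pushes it away from 0.31 to either end; with the stand on its face gravity shifts that to about 0.4, and beyond it the leg snaps to the stop by itself. Opening takes about 2 N at the rung, plus what is needed to turn it in a tight grip; over 6 N lifts the stand
- stand_hub (a point): Point on the kickstand's hinge axis in the middle of the stand: 190 mm above the stand's origin along z and 14 mm behind it (+x). Axes as the stand's.
- stand_rail (a point): Middle of the top rod's axis, 240 mm from the stand's origin along z. Round 10 mm rod, straight and free 50 mm either side, 45 mm clear from it to the hub; two buffers 58 mm either side reach 28 mm forward. About 30 mm up at the start. Axes as the stand's. Gripped with the fingers closing across it, it turns between the pads as the stand is raised
- leg_rung (a point): Middle of the kickstand's cross rung: round 10 mm rod along y, 90 mm long, clear below, 115 mm from the hinge axis towards the foot. Axes: z runs from foot to hinge; with the leg folded they are the stand's
- leg_foot (a point): Middle of the kickstand's rubber foot bar (14 mm thick, 78 mm long, along y), on its axis, 193 mm from the hinge axis; 7 mm above the worktop when it rests on it.
- cookbook: The closed grey cookbook lying to the right, 200x150x25 mm; origin at the centre of its underside. To be left alone.
- mug: White mug with a handle, 92 mm wide and 95 mm high, origin at the centre of its underside. To be left alone.
- pepper_mill: Dark mill, 52 mm wide and 144 mm high, standing behind the work; origin at the centre of its underside. To be left alone.
- salt_mill: Light mill of the same shape beside it. To be left alone.

How it is judged:
By the outcome, as a careful person would: the job done as asked, in the order asked, and still so for the second after the job is handed in, while the arm keeps its last pose, push and grip.
It also fails if it takes over 64 s, if anything falls off the work surface, if the arm or the gripper's body presses on something with over 40 N, if the wrist force passes 120 N, or if a joint passes its speed limit or range.

### The arm

A 6-joint arm with a two-finger parallel gripper is mounted at the origin on a cart in front of the work surface, level with it; the furniture and walls round the work are solid. World frame = base frame: x ahead of the robot, y to its left, z up, the work surface at z = 0. Lengths are in m, angles in rad, forces in N, time in s.
With the tool pointing down it reaches from about 0.35 to 0.975 m from the base axis. Payload 4.9 kg.
Tool frame: the origin (TCP) lies between the finger pads, 19 mm behind the fingertips; this is the grasp point; z points along the fingers, x is the direction in which the jaws open and shut, and the axes are right-handed (so a half turn about z gives the same grasp; the last joint's range is limited). The gripper opens to 85 mm and grips with 20 to 120 N. Pads are 22 mm wide; open, the fingers measure 114 mm over their backs; the gripper's body (76 mm by 85 mm) begins 54 mm behind the grasp point. The pads swing forward as they close: fully open they stand 13 mm farther back than shut.
Start: joints at [1.064, 0.053, 1.613, -0, 1.476, -0.119], TCP at [0.236, 0.579, 0.25] pointing down, gripper open.
Joint ranges: [-3.01, 3.01], [-1.01, 2.22], [0.06, 2.58], [-1.02, 4.17], [0.09, 2.62], [-3.14, 3.14]. Speed limits (rad/s): [2.57, 2.57, 3.14, 3.14, 3.14, 3.14].

### API

Orientations are given as a unit quaternion [w, x, y, z].
In Python, from plant import manip gives the robot as it stands.
- The arm moves only by the shell command python3 -m pendant 'ROWS'. ROWS is a JSON object of lists of equal length, an entry for each row: "linear": the shift along the tool's x, y, z in cm, a list of three; "rotation": the turn, a rotation vector about the tool's x, y, z in degrees, a list of three; "grip": the closure, from 0 (fully open) to 1 (shut). A call has exactly 10 rows; each row is the pose to reach, as a shift and turn from the pose commanded when the call began, along the tool's axes at that moment; what a row does not reach only later rows make up. A row lasts 1/12 s, in which the tool goes at most 41.7 mm and 7.16 degrees, less where a joint would pass 70% of its speed; a pose out of reach is approached as far as the arm can. A call with a gripper value outside its range is refused whole. The fingers move at their own pace and stop on an object; the grip force is fixed at half the most. Time passes only in rows, so rows that repeat a pose let the fingers close, or fill a call up. It gives the time, the measured TCP pose, the force and the opening at its end, in the units of the state.
- manip.state(): the state, without advancing time (a new reading comes with each control period).
- manip.grab_frame(name): name is "scene" or "top" or "wrist"; returns the picture (480x640x3 uint8, red, green, blue); there is no depth.
- manip.calibration(name): a dict with "fx", "fy", "cx", "cy" (pixels), "cam_to_world" (4x4, takes a point from camera to world coordinates). Camera axes: x right, y up, looking along -z (the intrinsics and any distortion apply to the point x, -y, -z); pixel columns grow to the right and rows downward; lengths in m; the calibration is good to about 2 mm. The wrist camera is an equidistant fisheye: a pixel r from the principal point sees the ray r / f radians off the axis. A picture is of the moment at which its call begins: read the wrist's pose just before it. calibration takes no time and is no camera call; for the wrist camera it gives the pose at the moment of the call.
- manip.job_done(): hands the job in, once; it reports no verdict.
The state is a dict: "time": time; "joint_pos": joint angles; "joint_vel": joint speeds; "joint_efforts": joint torques, N m; "tool_pos": TCP position; "tool_rot": TCP orientation; "contact_force": force on the tool from outside, world axes, zero at the start; "ft_torque": the same for the moment, N m; "gripper_width": opening from 0.0 (shut) to 1.0 (fully open).
Only numpy, scipy, OpenCV 4.12 (cv2) and the standard library are available. Lean on these libraries where they do the work, as an engineer would, in place of code of your own. Each camera call takes 0.05 s, during which the arm holds its last target. There are 200 camera calls.

## Working session

There is one attempt and no reset: what is moved stays moved. The work goes in short steps, Python scripts to look and compute and a shell command to move; the robot and the scene stay as the last step left them, time stands still between calls to the robot, and variables do not carry over. Pictures are saved under pics/ and viewed, about 8 in all and at most 12, crops included, and the job is handed in when it is done.

```bash
mkdir -p pics; ls
cat > h.py <<'E'
import numpy as np, cv2, json
from plant import manip
from scipy.spatial.transform import Rotation as R
def ray(name,u,v,c=None):
    c=c or manip.calibration(name); M=np.array(c["cam_to_world"])
    x=(u-c["cx"])/c["fx"]; y=(v-c["cy"])/c["fy"]
    if name=="wrist":
        r=np.hypot(x,y); s=np.sin(r)/r if r>1e-9 else 1
        d=np.array([x*s,-y*s,-np.cos(r)])
    else: d=np.array([x,-y,-1.])
    return M[:3,3],M[:3,:3]@(d/np.linalg.norm(d))
def onplane(name,u,v,z,c=None):
    o,d=ray(name,u,v,c); return o+d*(z-o[2])/d[2]
def tri(*rs):
    A=0;b=0
    for o,d in rs:
        P=np.eye(3)-np.outer(d,d);A=A+P;b=b+P@o
    p=np.linalg.solve(A,b); return p,[np.linalg.norm((np.eye(3)-np.outer(d,d))@(p-o)) for o,d in rs]
def proj(name,p,c=None):
    c=c or manip.calibration(name); M=np.linalg.inv(np.array(c["cam_to_world"])); q=M[:3,:3]@p+M[:3,3]
    a=np.array([q[0],-q[1]]);z=-q[2]
    if name=="wrist":
        n=np.hypot(*a); a=a/n*np.arctan2(n,z)
    else: a=a/z
    return c["fx"]*a[0]+c["cx"],c["fy"]*a[1]+c["cy"]
def snap(name,fn):
    c=manip.calibration(name); im=manip.grab_frame(name); cv2.imwrite("pics/"+fn,im[:,:,::-1]); json.dump({k:np.array(v).tolist() for k,v in c.items()},open("pics/"+fn+".json","w")); return im
def rq(q): return R.from_quat([q[1],q[2],q[3],q[0]])
def pose():
    s=manip.state(); return np.array(s["tool_pos"]),rq(s["tool_rot"])
E
python3 - <<'E'
from h import *
for n in("top","scene"):
    snap(n,n+"0.png");print(n,{k:np.round(v,3).tolist() for k,v in manip.calibration(n).items()})
s=manip.state();print(s)
E
```

```text
pics
top {'fx': 490.661, 'fy': 490.661, 'cx': 317.91, 'cy': 240.784, 'cam_to_world': [[-0.01, 0.989, -0.145, 0.387], [-1.0, -0.007, 0.021, -0.179], [0.02, 0.145, 0.989, 1.27], [0.0, 0.0, 0.0, 1.0]]}
scene {'fx': 463.926, 'fy': 463.926, 'cx': 316.246, 'cy': 241.666, 'cam_to_world': [[0.962, 0.248, -0.113, 0.432], [-0.272, 0.859, -0.434, -0.666], [-0.011, 0.449, 0.894, 1.072], [0.0, 0.0, 0.0, 1.0]]}
{'time': 0.1, 'joint_pos': array([ 1.06403506e+00,  5.32929210e-02,  1.61415024e+00,  7.14616723e-06,
        1.47599785e+00, -1.18980920e-01]), 'joint_vel': array([-0.00077033, -0.00128763, -0.00345277,  0.00035765,  0.00132285,
        0.00078086]), 'joint_efforts': array([ 7.37916016e-04, -3.94902134e+01, -3.71365142e+01, -1.47606884e-04,
        3.83431165e-03, -2.47901147e-05]), 'tool_pos': array([0.23606404, 0.5781368 , 0.24888849]), 'tool_rot': array([ 4.17461099e-04,  8.30100583e-01,  5.57612920e-01, -8.24525592e-04]), 'contact_force': array([ 0.19666991, -0.14109037, -0.3044631 ]), 'ft_torque': array([ 0.00787927,  0.05822394, -0.0333945 ]), 'gripper_width': 1.0001503927299416}
```

View pics/top0.png

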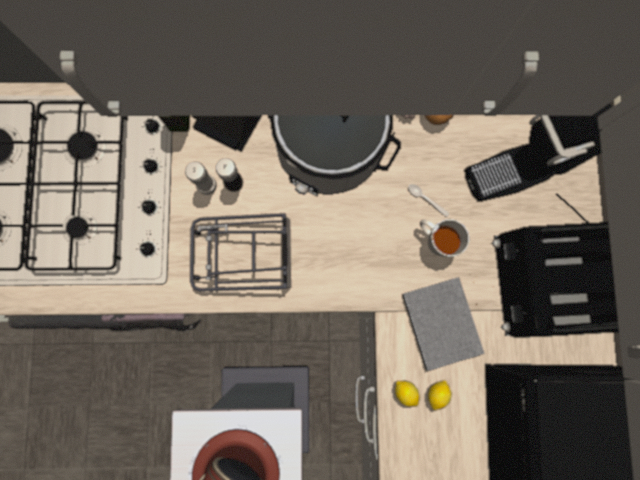

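View pics/scene0.png

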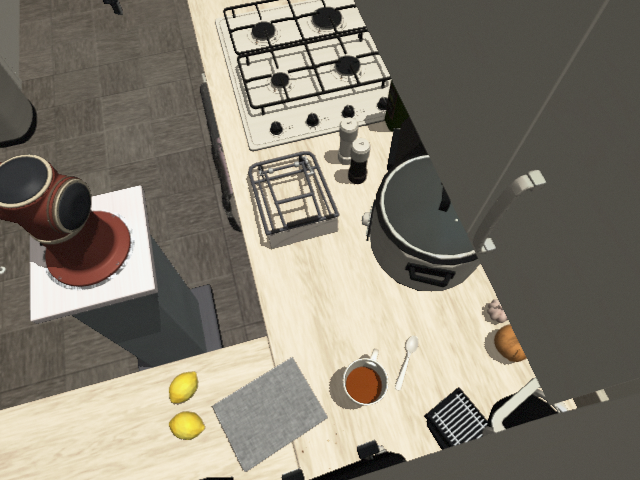

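The top view shows the stand at cols 190–290, rows 213–297. Its hinge end is on the left (col ~208), which is +y, and the shelf end is on the right. The mills are at about (203,178) and (230,175).

Run:
```python
import cv2,numpy as np
a=cv2.imread("pics/top0.png")[200:310,180:300]; b=cv2.imread("pics/scene0.png")[140:255,240:345]
a=cv2.resize(a,(480,440),interpolation=3);b=cv2.resize(b,(420,460),interpolation=3)
# no annotations; scale is 4; pad to the same height and stack
o=np.zeros((460,900-120+20,3),np.uint8);o[:440,:380]=0
o=np.zeros((460,800,3),np.uint8);o[:440,:400]=a[:, :400][:440];o[:,400:]=b[:,:400]
o[:]=0;s=cv2.resize(a,(400,367));o[:367,:400]=s;o[:460,400:]=b[:,:400];cv2.imwrite("pics/c0.png",o)
```

```text
(no output)
```

View pics/c0.png

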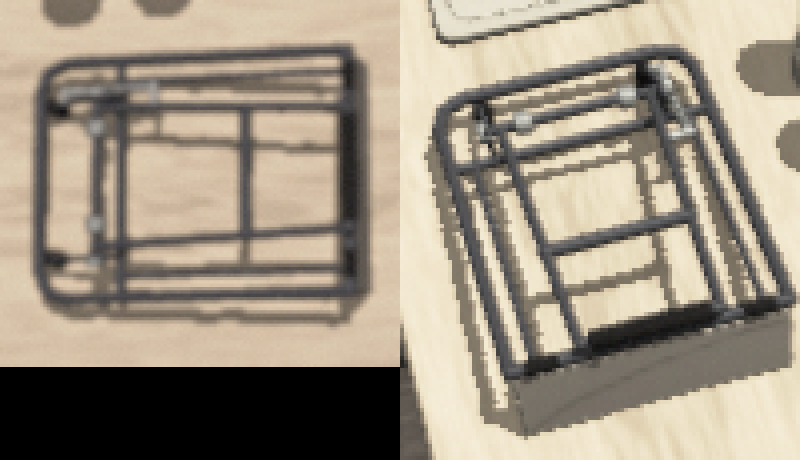

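Left panel (top view): the top rod is at panel x≈42, the hinge at 97 and the rung at 247 (y 107–240). In the right panel (scene view) the top rod's middle is at about (570,77) and the rung's at (619,232). Triangulating.

Run:
```python
from h import *
T=lambda x,y:(180+x/3.3333,200+y/3.3333)
S=lambda x,y:(240+(x-400)/4,140+y/4)
def pr(n,t,s):
    p,e=tri(ray("top",*T(*t)),ray("scene",*S(*s)));print(n,p.round(4),np.round(e,4))
pr("rung",(247,174),(619,232)); pr("rungA",(247,107),(690,215)); pr("rungB",(247,240),(546,249))
pr("rail",(42,180),(570,77)); pr("hinge",(97,172),(577,109))
pr("hubclipA",(97,124),(627,94));pr("hubclipB",(97,224),(522,122))
for n,t,z in (("rail",(42,180),.03),("rail_lo",(42,270),.03),("rail_hi",(42,90),.03),("hinge",(97,173),.045+.005),("crossR",(122,173),.045),("rungA",(247,107),.07),("rungB",(247,240),.07),("foot",(348,170),.08),("BR",(355,290),.066),("TR",(355,52),.066),("sideL0",(90,300),.035),("sideU0",(90,63),.035)):
    print(n,onplane("top",*T(*t),z).round(4))
for n,u,v,h in(("mug",447,240,.095),("salt",198,170,.144),("pepper",227,165,.144)): print(n,onplane("top",u,v,h).round(3))
```

```text
rung [ 0.5373 -0.0485  0.0758] [0.0028 0.0028]
rungA [ 0.5855 -0.048   0.0748] [0.0011 0.0011]
rungB [ 0.4893 -0.0491  0.0778] [0.0035 0.0035]
rail [0.5407 0.1123 0.0281] [0.0038 0.0038]
hinge [0.5394 0.0649 0.0563] [0.0003 0.0003]
hubclipA [0.5745 0.065  0.0597] [0.0002 0.0002]
hubclipB [0.501  0.0638 0.0578] [0.0009 0.0009]
rail [0.5366 0.1117 0.03  ]
rail_lo [0.4683 0.1098 0.03  ]
rail_hi [0.6059 0.1135 0.03  ]
hinge [0.5391 0.0662 0.05  ]
crossR [0.5396 0.0485 0.045 ]
rungA [ 0.5852 -0.0475  0.07  ]
rungB [ 0.4864 -0.0484  0.07  ]
foot [ 0.5363 -0.1228  0.08  ]
BR [ 0.4494 -0.1273  0.066 ]
TR [ 0.6271 -0.1273  0.066 ]
sideL0 [0.4452 0.0723 0.035 ]
sideU0 [0.6258 0.0764 0.035 ]
mug [ 0.559 -0.519  0.095]
salt [0.722 0.078 0.144]
pepper [0.734 0.01  0.144]
```

Checks agree: rail z≈0.028, hinge y≈0.065, rung y≈-0.049 and z≈0.07, and the rods run along world x with about 1° yaw. Computing the move to above the rung.

```bash
cat >> h.py <<'E'
def goal(p,yaw,tilt=0):
    """tool z down, jaw axis at yaw deg; then tilt deg about the rod (+ = world +x). prints shift cm / rotvec deg in tool axes"""
    a=np.radians(yaw); X=np.array([np.cos(a),np.sin(a),0]);Z=np.array([0,0,-1.])
    M=R.from_matrix(np.c_[X,np.cross(Z,X),Z]); M=R.from_rotvec(np.radians(tilt)*np.array([np.sin(a),-np.cos(a),0]))*M
    t,r=pose(); print("at",t.round(4),"lin",(r.inv().apply(np.array(p)-t)*100).round(2),"rot",np.degrees((r.inv()*M).as_rotvec()).round(2))
E
python3 -c "
from h import *
goal([.537,-.049,.2],91)"
```

```text
at [0.2361 0.5781 0.2489] lin [-46.67  51.57   4.96] rot [ -0.03   0.1  -23.22]
```

```bash
python3 -m pendant '{"linear":[[-2.3,2.6,0],[-4.7,5.2,0],[-7,7.7,0],[-9.3,10.3,0],[-11.7,12.9,0],[-14,15.5,0],[-16.3,18,0],[-18.7,20.6,0],[-21,23.2,0],[-23.3,25.8,0]],"rotation":[[0,0,-1],[0,0,-2],[0,0,-3],[0,0,-5],[0,0,-6],[0,0,-7],[0,0,-8],[0,0,-9],[0,0,-10],[0,0,-11.6]],"grip":[0,0,0,0,0,0,0,0,0,0]}'; python3 -c "
from h import *
goal([.537,-.049,.2],91)"
```

```text
time: 0.93
tool_pos: [0.3872, 0.2637, 0.2496]
tool_rot: [-0.0, 0.769, 0.639, -0.0]
contact_force: [0.6, -0.6, 0.2]
gripper_width: 1.0
at [0.3872 0.2637 0.2496] lin [-27.99  20.45   4.96] rot [-2.000e-02  1.000e-02 -1.154e+01]
```

```bash
python3 -m pendant '{"linear":[[-3.1,2.3,0.5],[-6.2,4.6,1],[-9.3,6.8,1.6],[-12.4,9.1,2.2],[-15.5,11.4,2.7],[-18.7,13.6,3.3],[-21.8,15.9,3.9],[-24.9,18.2,4.4],[-28,20.4,5],[-28,20.4,5]],"rotation":[[0,0,-1.3],[0,0,-2.6],[0,0,-3.9],[0,0,-5.2],[0,0,-6.5],[0,0,-7.8],[0,0,-9.1],[0,0,-10.4],[0,0,-11.5],[0,0,-11.5]],"grip":[0,0,0,0.2,0.3,0.3,0.3,0.3,0.3,0.3]}'
python3 - <<'E'
from h import *
snap("wrist","w1.png");goal([.537,-.049,.2],91)
print([np.round(proj("wrist",np.array(p))) for p in ([.537,-.049,.07],[.537,.065,.05],[.537,.112,.029])])
E
```

```text
time: 1.77
tool_pos: [0.5368, -0.0526, 0.1982]
tool_rot: [-0.0, 0.703, 0.711, -0.001]
contact_force: [-0.8, 0.8, -0.6]
gripper_width: 0.701
at [ 0.536  -0.0502  0.1985] lin [ 0.12  0.1  -0.15] rot [-0.15 -0.02 -0.38]
[array([325., 240.]), array([466., 234.]), array([505., 229.])]
```

View pics/w1.png

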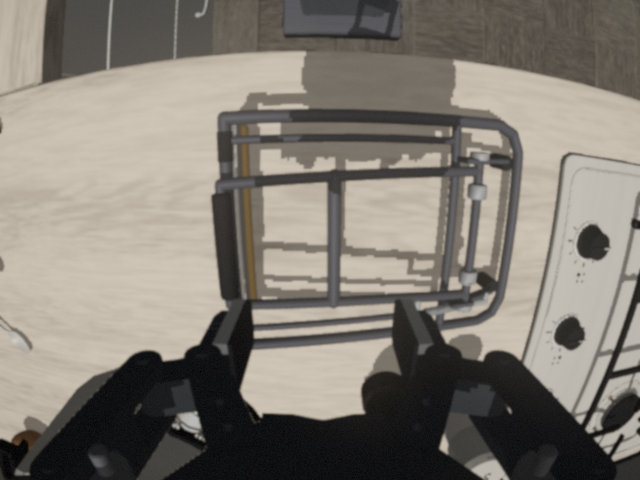

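The wrist view shows the rung from (335,175) to (333,300), the hinge middle near (474,232) and the top rod near col 515. All are about 9 px off the prediction, so I'll recheck at rest.

Run:
```python
from h import *
import json
manip.grab_frame("wrist")
c=json.load(open("pics/w1.png.json")); c2=manip.calibration("wrist")
print(np.array(c["cam_to_world"])[:3,3],np.array(c2["cam_to_world"]).round(4))
im=snap("wrist","w2.png");c=json.load(open("pics/w2.png.json"))
g=im.sum(2).astype(int)
for r in (200,215,260,275):
    i=322+np.where(g[r,322:348]<330)[0]; print(r,i.min(),i.max(),onplane("wrist",(i.min()+i.max())/2,r,.07,c).round(4))
for n,u,v,z in (("hinge",474,232,.052),("rail",516,215,.029)): print(n,onplane("wrist",u,v,z,c).round(4))
print(pose()[0])
```

```text
[ 0.4586369  -0.05375411  0.32282272] [[-1.280e-02 -9.530e-01 -3.027e-01  4.576e-01]
 [ 9.999e-01 -1.200e-02 -4.500e-03 -5.030e-02]
 [ 6.000e-04 -3.028e-01  9.531e-01  3.236e-01]
 [ 0.000e+00  0.000e+00  0.000e+00  1.000e+00]]
200 322 336 [ 0.5075 -0.045   0.07  ]
215 322 335 [ 0.5183 -0.0452  0.07  ]
260 322 333 [ 0.5519 -0.0453  0.07  ]
275 322 333 [ 0.5637 -0.0451  0.07  ]
hinge [0.5339 0.0728 0.052 ]
rail [0.5237 0.124  0.029 ]
[ 0.53556925 -0.04761384  0.19930333]
```

Run:
```python
from h import *
import json
im=snap("wrist","w3.png");c=json.load(open("pics/w3.png.json"));print(pose()[0])
g=im.sum(2).astype(int)
def dark(r,a,b):
    x=g[r,a:b]; w=np.clip(np.median(x)-60-x,0,None); return a+(w*np.arange(b-a)).sum()/w.sum(), x.min()
for r in (195,210,225,260,270):
    u,m=dark(r,305,360); print(r,u.round(1),m,onplane("wrist",u,r,.07,c).round(4))
for r in (205,220,235): 
    u,m=dark(r,458,495); print("hinge",r,u.round(1),m,onplane("wrist",u,r,.052,c).round(4))
for r in (180,200,220,240): 
    u,m=dark(r,496,545); print("rail",r,u.round(1),m,onplane("wrist",u,r,.029,c).round(4))
```

```text
[ 0.53558138 -0.04698867  0.19965518]
195 328.6 236 [ 0.504  -0.0444  0.07  ]
210 328.4 236 [ 0.5147 -0.0443  0.07  ]
225 328.2 246 [ 0.5256 -0.0443  0.07  ]
260 326.0 255 [ 0.552  -0.0453  0.07  ]
270 326.1 250 [ 0.5599 -0.0451  0.07  ]
hinge 205 471.0 229 [0.5117 0.0686 0.052 ]
hinge 220 473.2 231 [0.5239 0.072  0.052 ]
hinge 235 473.5 232 [0.5363 0.0739 0.052 ]
rail 180 505.9 216 [0.4927 0.1102 0.029 ]
rail 200 504.6 219 [0.5104 0.1112 0.029 ]
rail 220 503.3 213 [0.5285 0.1124 0.029 ]
rail 240 502.9 223 [0.5471 0.1151 0.029 ]
```

```bash
python3 -c "
from h import *
goal([.537,-.047,.069],91)"
```

```text
at [ 0.5356 -0.047   0.1997] lin [-1.000e-02  1.500e-01  1.307e+01] rot [-0.05 -0.03 -0.11]
```

```bash
python3 -m pendant '{"linear":[[0,0,1.5],[0,0.1,3.5],[0,0.1,6],[0,0.1,8.5],[0,0.1,11],[0,0.1,12.3],[0,0.1,13],[0,0.1,13],[0,0.1,13],[0,0.1,13]],"rotation":[[0,0,0],[0,0,0],[0,0,0],[0,0,0],[0,0,0],[0,0,0],[0,0,0],[0,0,0],[0,0,0],[0,0,0]],"grip":[0.3,0.3,0.3,0.3,0.3,0.3,0.3,0.3,0.5,0.7]}'; python3 -m pendant '{"linear":[[0,0,0],[0,0,0],[0,0,0],[0,0,0],[0,0,0],[0,0,0],[0,0,0],[0,0,0],[0,0,0],[0,0,0]],"rotation":[[0,0,0],[0,0,0],[0,0,0],[0,0,0],[0,0,0],[0,0,0],[0,0,0],[0,0,0],[0,0,0],[0,0,0]],"grip":[0.8,1,1,1,1,1,1,1,1,1]}'
```

```text
time: 2.8
tool_pos: [0.5383, -0.0475, 0.0719]
tool_rot: [0.001, 0.702, 0.713, 0.001]
contact_force: [-0.3, 0.5, -0.3]
gripper_width: 0.427
time: 3.63
tool_pos: [0.538, -0.0472, 0.0716]
tool_rot: [0.001, 0.702, 0.712, 0.001]
contact_force: [-0.2, 4.2, 6.6]
gripper_width: 0.087
```

```bash
python3 -m pendant '{"linear":[[0.03,0,-0.2],[0.06,0,-0.4],[0.12,0,-0.6],[0.18,0,-0.9],[0.26,0,-1.18],[0.35,0,-1.47],[0.44,0,-1.75],[0.54,0,-2.03],[0.64,0,-2.32],[0.64,0,-2.32]],"rotation":[[0,-1,0],[0,-2,0],[0,-3,0],[0,-4.5,0],[0,-6,0],[0,-7.5,0],[0,-9,0],[0,-10.5,0],[0,-12,0],[0,-12,0]],"grip":[1,1,1,1,1,1,1,1,1,1]}'
python3 - <<'E'
from h import *
a=snap("scene","s2.png")[100:250,220:370];b=snap("top","t2.png")[190:310,170:310]
o=np.zeros((400,800,3),np.uint8);o[:,:400]=cv2.resize(a,(400,400),interpolation=3);o[:343,400:]=cv2.resize(b,(400,343),interpolation=3);cv2.imwrite("pics/c2.png",o[:,:,::-1])
E
```

```text
time: 4.47
tool_pos: [0.5372, -0.0407, 0.0937]
tool_rot: [0.076, 0.697, 0.709, -0.074]
contact_force: [2.2, 0.7, 0.1]
gripper_width: 0.09
```

View pics/c2.png

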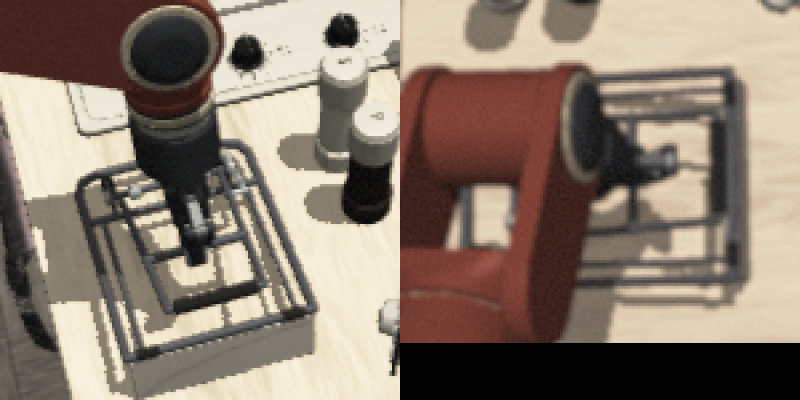

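The leg is opening: in the scene panel the foot bar is lifted clear at (215,297), with low force. In the tool's axes the arc has the same numbers again, so I'll continue 20° further.

```bash
python3 -m pendant '{"linear":[[0.06,0,-0.4],[0.12,0,-0.6],[0.26,0,-1.18],[0.44,0,-1.75],[0.64,0,-2.32],[0.88,0,-2.87],[1.14,0,-3.41],[1.33,0,-3.76],[1.33,0,-3.76],[1.33,0,-3.76]],"rotation":[[0,-2,0],[0,-3,0],[0,-6,0],[0,-9,0],[0,-12,0],[0,-15,0],[0,-18,0],[0,-20,0],[0,-20,0],[0,-20,0]],"grip":[1,1,1,1,1,1,1,1,1,1]}'; python3 -m pendant '{"linear":[[0,0,0],[0,0,0],[0,0,0],[0,0,0],[0,0,0],[0,0,0],[0,0,0],[0,0,0],[0,0,0],[0,0,0]],"rotation":[[0,0,0],[0,0,0],[0,0,0],[0,0,0],[0,0,0],[0,0,0],[0,0,0],[0,0,0],[0,0,0],[0,0,0]],"grip":[0.9,0.85,0.8,0.75,0.7,0.6,0.5,0.4,0.3,0.3]}'
python3 - <<'E'
from h import *
a=snap("scene","s3.png")[100:250,220:370];b=snap("top","t3.png")[190:310,170:310]
o=np.zeros((400,800,3),np.uint8);o[:,:400]=cv2.resize(a,(400,400),interpolation=3);o[:343,400:]=cv2.resize(b,(400,343),interpolation=3);cv2.imwrite("pics/c3.png",o[:,:,::-1])
E
```

```text
time: 5.4
tool_pos: [0.5363, -0.0201, 0.1271]
tool_rot: [0.196, 0.674, 0.685, -0.194]
contact_force: [-0.8, 0.2, 1.2]
gripper_width: 0.093
time: 6.23
tool_pos: [0.5366, -0.0202, 0.1272]
tool_rot: [0.196, 0.674, 0.685, -0.193]
contact_force: [-0.3, -0.9, 0.9]
gripper_width: 0.696
```

View pics/c3.png

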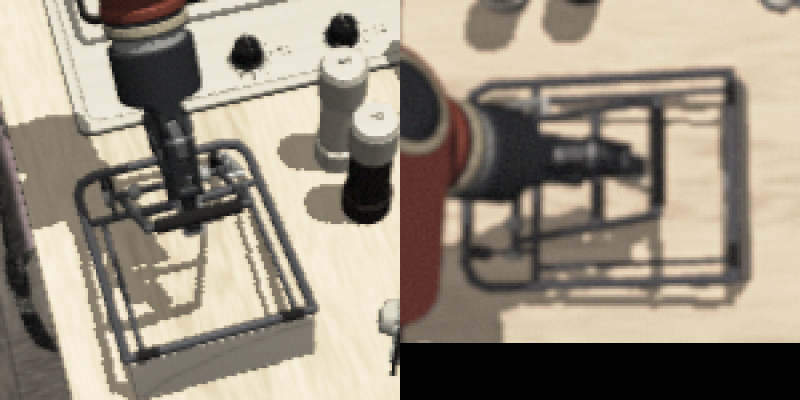

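The leg stands open and the stand has not moved. Retreating along the tool axis, then measuring the foot.

```bash
python3 -m pendant '{"linear":[[0,0,-1],[0,0,-3],[0,0,-5],[0,0,-7.5],[0,0,-10],[0,0,-11],[0,0,-12],[0,0,-12],[0,0,-12],[0,0,-12]],"rotation":[[0,0,0],[0,0,0],[0,0,0],[0,0,0],[0,0,0],[0,0,0],[0,0,0],[0,0,0],[0,0,0],[0,0,0]],"grip":[0.3,0.3,0.3,0.3,0.3,0.3,0.3,0.3,0.3,0.3]}'
python3 - <<'E'
from h import *
snap("top","t4.png");snap("scene","s4.png")
f,e=tri(ray("top",260.3,244),ray("scene",295,181.7));print("foot",f.round(4),np.round(e,4))
goal([.537,.06,.23],91); goal([.537,.112,.18],91)
E
```

```text
time: 7.17
tool_pos: [0.5349, 0.0429, 0.2275]
tool_rot: [0.196, 0.674, 0.685, -0.194]
contact_force: [0.0, -0.3, 0.5]
gripper_width: 0.704
foot [ 0.5395 -0.0742  0.1857] [0.0004 0.0004]
at [0.5348 0.0428 0.2274] lin [ 1.32  0.24 -1.14] rot [-0.19 32.03 -0.11]
at [0.5348 0.0428 0.2274] lin [8.38 0.33 0.35] rot [-0.19 32.03 -0.11]
```

The foot measures (y -0.074, z 0.186) against an expected (-0.073, 0.185) at the stop, so the leg is fully open. Moving above the top rod.

```bash
python3 -m pendant '{"linear":[[1.5,0,0],[3,0.1,0],[4.5,0.1,0],[6,0.2,0.1],[7.5,0.2,0.2],[8.4,0.3,0.3],[8.4,0.3,0.3],[8.4,0.3,0.3],[8.4,0.3,0.3],[8.4,0.3,0.3]],"rotation":[[0,5,0],[0,10,0],[0,15,0],[0,20,0],[0,25,0],[0,30,0],[0,32,0],[0,32,0],[0,32,0],[0,32,0]],"grip":[0.3,0.3,0.4,0.5,0.5,0.5,0.5,0.5,0.5,0.5]}'
python3 - <<'E'
from h import *
import json
manip.grab_frame("wrist");im=snap("wrist","w5.png");c=json.load(open("pics/w5.png.json"))
goal([.537,.112,.03],91)
print(np.round(proj("wrist",np.array([.537,.112,.029]),c)),np.round(proj("wrist",np.array([.537,.065,.05]),c)))
E
```

```text
time: 8.1
tool_pos: [0.5374, 0.1128, 0.1816]
tool_rot: [0.0, 0.702, 0.712, -0.001]
contact_force: [0.8, -0.7, 0.5]
gripper_width: 0.504
at [0.5375 0.1132 0.1819] lin [-0.11 -0.05 15.19] rot [-0.    0.03 -0.09]
[322. 229.] [257. 236.]
```

View pics/w5.png

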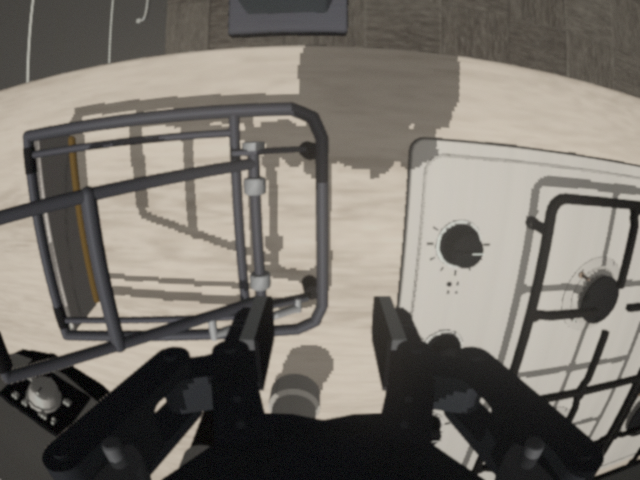

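The top rod is at col ~322 (rows 130–310), as predicted at (322,229). The hub clips at rows 186 and 282 confirm the middle. Descending and gripping.

```bash
python3 -m pendant '{"linear":[[-0.1,0,1.5],[-0.1,0,4],[-0.1,0,7],[-0.1,0,10],[-0.1,0,12.5],[-0.1,0,14],[-0.1,0,15],[-0.1,0,15],[-0.1,0,15],[-0.1,0,15]],"rotation":[[0,0,0],[0,0,0],[0,0,0],[0,0,0],[0,0,0],[0,0,0],[0,0,0],[0,0,0],[0,0,0],[0,0,0]],"grip":[0.5,0.6,0.6,0.6,0.6,0.6,0.6,0.6,0.6,0.6]}'; python3 -m pendant '{"linear":[[0,0,0],[0,0,0],[0,0,0],[0,0,0],[0,0,0],[0,0,0],[0,0,0],[0,0,0],[0,0,0],[0,0,0]],"rotation":[[0,0,0],[0,0,0],[0,0,0],[0,0,0],[0,0,0],[0,0,0],[0,0,0],[0,0,0],[0,0,0],[0,0,0]],"grip":[0.7,0.8,1,1,1,1,1,1,1,1]}'
```

```text
time: 9.03
tool_pos: [0.5388, 0.1122, 0.0335]
tool_rot: [0.001, 0.702, 0.713, 0.001]
contact_force: [-0.7, 0.5, -0.4]
gripper_width: 0.403
time: 9.87
tool_pos: [0.5384, 0.1122, 0.0332]
tool_rot: [0.001, 0.702, 0.713, 0.001]
contact_force: [-0.5, 0.2, 6.2]
gripper_width: 0.089
```

```bash
python3 -m pendant '{"linear":[[-0.09,0,-0.8],[-0.23,0,-1.65],[-0.45,0,-2.7],[-0.71,0,-3.8],[-1.0,0,-4.85],[-1.37,0,-5.9],[-1.76,0,-6.9],[-2.2,0,-7.9],[-2.7,0,-8.9],[-3.2,0,-9.85]],"rotation":[[0,0,0],[0,0,0],[0,0,0],[0,0,0],[0,0,0],[0,0,0],[0,0,0],[0,0,0],[0,0,0],[0,0,0]],"grip":[1,1,1,1,1,1,1,1,1,1]}'
python3 - <<'E'
from h import *
a=snap("scene","s6.png")[60:260,200:400];b=snap("top","t6.png")[180:320,160:320]
o=np.zeros((400,800,3),np.uint8);o[:,:400]=cv2.resize(a,(400,400),interpolation=3);o[:350,400:]=cv2.resize(b,(400,350),interpolation=3);cv2.imwrite("pics/c6.png",o[:,:,::-1])
E
```

```text
time: 10.7
tool_pos: [0.5383, 0.0799, 0.1319]
tool_rot: [0.0, 0.702, 0.712, 0.001]
contact_force: [0.3, 3.7, 0.2]
gripper_width: 0.089
```

View pics/c6.png

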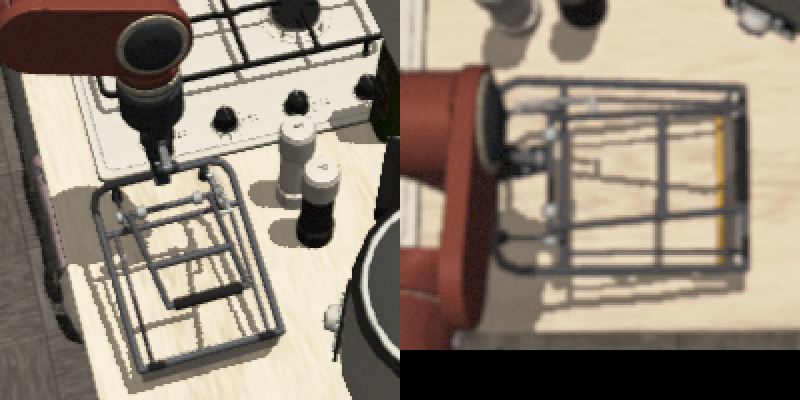

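Run:
```python
from h import *
# expected at present tilt: z_stand elevation 15 deg, rail from TCP
rail=np.array([.538,.080,.129])
for el in (12,15,18):
    e=np.radians(el); z=np.array([0,np.cos(e),np.sin(e)]);x=np.array([0,-np.sin(e),np.cos(e)])
    o=rail-.24*z
    for q in (.62,0):
        f=o+.19*z+.014*x+.193*(np.sin(q)*x-np.cos(q)*z)
        print(el,q,"org",o.round(3),"foot",f.round(3),[np.round(proj(n,f)) for n in("top","scene")],"org px",[np.round(proj(n,o)) for n in("top","scene")])
f,e=tri(ray("top",297,240),ray("scene",200+208/2,60+295/2));print("seen dark bar",f.round(3),np.round(e,4))
```

```text
12 0.62 org [ 0.538 -0.155  0.079] foot [ 0.538 -0.149  0.209] [array([294., 243.]), array([302., 203.])] org px [array([298., 250.]), array([305., 234.])]
12 0 org [ 0.538 -0.155  0.079] foot [ 0.538 -0.161  0.092] [array([300., 250.]), array([305., 233.])] org px [array([298., 250.]), array([305., 234.])]
15 0.62 org [ 0.538 -0.152  0.067] foot [ 0.538 -0.153  0.197] [array([295., 244.]), array([303., 208.])] org px [array([296., 251.]), array([305., 235.])]
15 0 org [ 0.538 -0.152  0.067] foot [ 0.538 -0.158  0.08 ] [array([299., 250.]), array([305., 235.])] org px [array([296., 251.]), array([305., 235.])]
18 0.62 org [ 0.538 -0.148  0.055] foot [ 0.538 -0.156  0.185] [array([297., 244.]), array([304., 212.])] org px [array([295., 252.]), array([305., 236.])]
18 0 org [ 0.538 -0.148  0.055] foot [ 0.538 -0.155  0.067] [array([298., 251.]), array([305., 236.])] org px [array([295., 252.]), array([305., 236.])]
seen dark bar [ 0.542 -0.156  0.204] [0.0027 0.0027]
```

The leg is still at its stop (bar triangulates to z 0.204). Continuing the arc.

```bash
python3 -m pendant '{"linear":[[-0.57,0,-0.93],[-1.18,0,-1.85],[-1.83,0,-2.73],[-2.5,0,-3.6],[-3.24,0,-4.4],[-4.0,0,-5.2],[-4.8,0,-5.95],[-5.6,0,-6.7],[-6.47,0,-7.37],[-7.35,0,-8.0]],"rotation":[[0,0,0],[0,0,0],[0,0,0],[0,0,0],[0,0,0],[0,0,0],[0,0,0],[0,0,0],[0,0,0],[0,0,0]],"grip":[1,1,1,1,1,1,1,1,1,1]}'; python3 -m pendant '{"linear":[[-0.92,0,-0.62],[-1.85,0,-1.18],[-2.82,0,-1.7],[-3.8,0,-2.2],[-4.8,0,-2.63],[-5.83,0,-3.03],[-6.87,0,-3.38],[-7.92,0,-3.7],[-9,0,-3.96],[-10.06,0,-4.17]],"rotation":[[0,0,0],[0,0,0],[0,0,0],[0,0,0],[0,0,0],[0,0,0],[0,0,0],[0,0,0],[0,0,0],[0,0,0]],"grip":[1,1,1,1,1,1,1,1,1,1]}'
```

```text
time: 11.63
tool_pos: [0.5399, 0.0063, 0.213]
tool_rot: [0.0, 0.702, 0.713, 0.002]
contact_force: [-0.6, 6.5, 7.7]
gripper_width: 0.088
time: 12.47
tool_pos: [0.5419, -0.096, 0.2562]
tool_rot: [0.003, 0.702, 0.712, 0.001]
contact_force: [0.6, 2.4, 9.4]
gripper_width: 0.085
```

```bash
python3 -m pendant '{"linear":[[-1.09,0,-0.17],[-2.18,0,-0.28],[-3.27,0,-0.36],[-4.37,0,-0.38],[-5.47,0,-0.36],[-6.56,0,-0.28],[-7.65,0,-0.17],[-8.74,0,0],[-9.8,0,0.2],[-10.8,0,0.4]],"rotation":[[0,0,0],[0,0,0],[0,0,0],[0,0,0],[0,0,0],[0,0,0],[0,0,0],[0,0,0],[0,0,0],[0,0,0]],"grip":[1,1,1,1,1,1,1,1,1,1]}'
python3 - <<'E'
from h import *
a=snap("scene","s7.png")[90:290,220:420];b=snap("top","t7.png")[170:310,220:380]
print(manip.state()["contact_force"],pose()[0])
o=np.zeros((400,800,3),np.uint8);o[:,:400]=cv2.resize(a,(400,400),interpolation=3);o[:350,400:]=cv2.resize(b,(400,350),interpolation=3);cv2.imwrite("pics/c7.png",o[:,:,::-1])
E
```

```text
time: 13.3
tool_pos: [0.5435, -0.2049, 0.2512]
tool_rot: [0.003, 0.702, 0.712, 0.0]
contact_force: [1.7, 2.9, 17.8]
gripper_width: 0.087
[3.3156081  2.32525022 7.78627056] [ 0.54335052 -0.20510739  0.25130692]
```

View pics/c7.png

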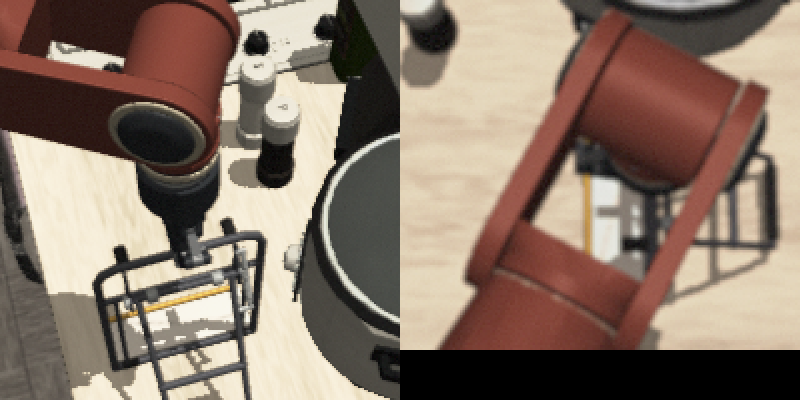

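The stand is upright on the rod with the leg behind it. Now leaning back in small rows.

```bash
python3 -m pendant '{"linear":[[-0.6,0,0],[-1.2,0,0.03],[-1.9,0,0.08],[-2.6,0,0.14],[-3.2,0,0.22],[-3.8,0,0.3],[-4.3,0,0.39],[-4.7,0,0.47],[-5.0,0,0.53],[-5.0,0,0.53]],"rotation":[[0,0,0],[0,0,0],[0,0,0],[0,0,0],[0,0,0],[0,0,0],[0,0,0],[0,0,0],[0,0,0],[0,0,0]],"grip":[1,1,1,1,1,1,1,1,1,1]}'
python3 - <<'E'
from h import *
a=snap("scene","s8.png")[120:320,220:420];b=snap("top","t8.png")[170:310,220:380]
s=manip.state();print(s["contact_force"],s["ft_torque"],pose()[0])
o=np.zeros((400,800,3),np.uint8);o[:,:400]=cv2.resize(a,(400,400),interpolation=3);o[:350,400:]=cv2.resize(b,(400,350),interpolation=3);cv2.imwrite("pics/c8.png",o[:,:,::-1])
E
```

```text
time: 14.23
tool_pos: [0.5438, -0.2548, 0.2455]
tool_rot: [0.003, 0.702, 0.712, -0.001]
contact_force: [2.5, -1.0, 6.3]
gripper_width: 0.088
[2.0279211  0.3157333  6.03175841] [-0.01161871 -0.46638692 -0.01986038] [ 0.5437833  -0.25452965  0.24553977]
```

View pics/c8.png

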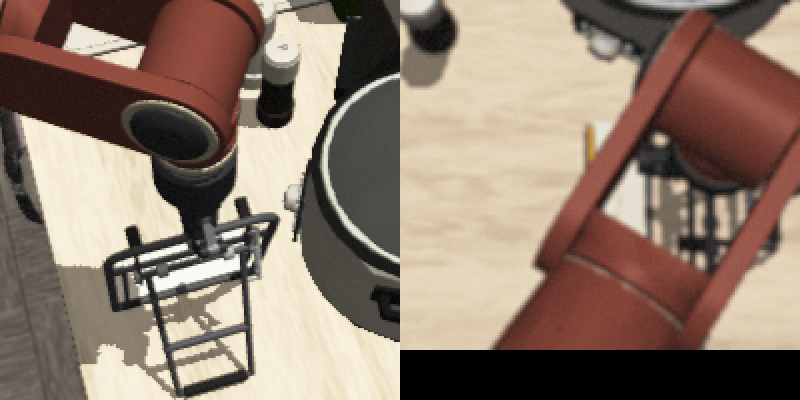

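The foot bar is at scene px ≈(328,311), close to the worktop. Edging back until the reaction shows.

```bash
python3 -c "
from h import *
print(onplane('scene',328.5,311.5,.007),onplane('scene',328.5,311.5,.02))"; python3 -m pendant '{"linear":[[-0.2,0,0.04],[-0.4,0,0.08],[-0.6,0,0.14],[-0.8,0,0.19],[-0.9,0,0.22],[-0.9,0,0.22],[-0.9,0,0.22],[-0.9,0,0.22],[-0.9,0,0.22],[-0.9,0,0.22]],"rotation":[[0,0,0],[0,0,0],[0,0,0],[0,0,0],[0,0,0],[0,0,0],[0,0,0],[0,0,0],[0,0,0],[0,0,0]],"grip":[1,1,1,1,1,1,1,1,1,1]}';  python3 -m pendant '{"linear":[[-0.05,0,0.02],[-0.1,0,0.04],[-0.15,0,0.06],[-0.2,0,0.08],[-0.2,0,0.08],[-0.2,0,0.08],[-0.2,0,0.08],[-0.2,0,0.08],[-0.2,0,0.08],[-0.2,0,0.08]],"rotation":[[0,0,0],[0,0,0],[0,0,0],[0,0,0],[0,0,0],[0,0,0],[0,0,0],[0,0,0],[0,0,0],[0,0,0]],"grip":[1,1,1,1,1,1,1,1,1,1]}'
```

```text
[ 0.54462429 -0.33601003  0.007     ] [ 0.54325469 -0.3400391   0.02      ]
time: 15.17
tool_pos: [0.5439, -0.2633, 0.2436]
tool_rot: [0.003, 0.702, 0.712, -0.0]
contact_force: [1.3, -0.8, 6.7]
gripper_width: 0.087
time: 16.0
tool_pos: [0.544, -0.2649, 0.2432]
tool_rot: [0.003, 0.702, 0.712, -0.0]
contact_force: [1.2, 0.4, 9.2]
gripper_width: 0.081
```

```bash
python3 -m pendant '{"linear":[[-0.05,0,0.02],[-0.1,0,0.04],[-0.15,0,0.06],[-0.2,0,0.08],[-0.25,0,0.1],[-0.3,0,0.12],[-0.3,0,0.12],[-0.3,0,0.12],[-0.3,0,0.12],[-0.3,0,0.12]],"rotation":[[0,0,0],[0,0,0],[0,0,0],[0,0,0],[0,0,0],[0,0,0],[0,0,0],[0,0,0],[0,0,0],[0,0,0]],"grip":[1,1,1,1,1,1,1,1,1,1]}'
python3 - <<'E'
from h import *
a=snap("scene","s9.png")[140:340,240:440];b=snap("wrist","w9.png")
s=manip.state();print(s["contact_force"],s["ft_torque"],pose()[0])
o=np.zeros((400,800,3),np.uint8);o[:,:400]=cv2.resize(a,(400,400),interpolation=3);o[:300,400:]=cv2.resize(b,(400,300),interpolation=3);cv2.imwrite("pics/c9.png",o[:,:,::-1])
E
```

```text
time: 16.83
tool_pos: [0.5443, -0.2657, 0.2433]
tool_rot: [0.001, 0.702, 0.713, 0.002]
contact_force: [-0.1, 9.5, 14.3]
gripper_width: 0.088
[-0.53193499  9.11878369 14.83283552] [ 1.74639057  0.05495388 -0.0401574 ] [ 0.54428737 -0.26571992  0.2432488 ]
```

View pics/c9.png

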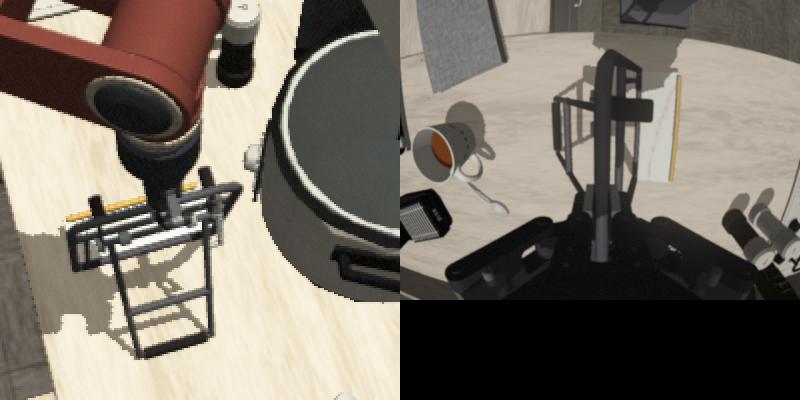

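The TCP moved only 0.8 mm of the 3 mm commanded, with reaction rising to +9 N in y and +15 N in z. So the foot bar (scene px ≈328,313) is pressed on the worktop. One hold call to confirm it is still.

```bash
python3 -m pendant '{"linear":[[0,0,0],[0,0,0],[0,0,0],[0,0,0],[0,0,0],[0,0,0],[0,0,0],[0,0,0],[0,0,0],[0,0,0]],"rotation":[[0,0,0],[0,0,0],[0,0,0],[0,0,0],[0,0,0],[0,0,0],[0,0,0],[0,0,0],[0,0,0],[0,0,0]],"grip":[1,1,1,1,1,1,1,1,1,1]}'
python3 - <<'E'
from h import *
a=cv2.imread("pics/s9.png").astype(int);b=snap("scene","s10.png")[:,:,::-1].astype(int)
print("diff in stand area",np.abs(a-b)[200:330,260:370].mean().round(2),"pixels>60:",(np.abs(a-b)[200:330,260:370].max(2)>60).sum())
print("foot",onplane("scene",328,313.5,.007).round(4))
t0=cv2.imread("pics/top0.png").astype(int);t=snap("top","t10.png")[:,:,::-1].astype(int)
for n,(r,c) in {"mug":((215,262),(415,475)),"book":((275,375),(400,488)),"salt":((155,195),(183,217))}.items(): print(n,np.abs(t-t0)[r[0]:r[1],c[0]:c[1]].mean().round(1))
print(manip.state()["contact_force"],pose()[0]); manip.job_done()
E
```

```text
time: 17.77
tool_pos: [0.5443, -0.2657, 0.2432]
tool_rot: [0.001, 0.702, 0.713, 0.002]
contact_force: [-0.7, 8.6, 15.2]
gripper_width: 0.085
diff in stand area 1.0 pixels>60: 0
foot [ 0.5421 -0.3404  0.007 ]
mug 6.9
book 7.6
salt 7.8
[-0.4419495   8.79311237 15.54208878] [ 0.54428901 -0.26570325  0.24324803]
the job is handed in; nothing more can be done
```

The job is done and handed in at about 18 s. The stand is standing on its bottom rod, leaning back on the kickstand foot, with the top rod still gripped.

- **Kickstand:** I gripped the rung and swung it 32° about its hinge, then let go. The foot then measured (y -0.074, z 0.186), against (-0.073, 0.185) expected at the open stop. A later check, early in the raise, still matched the open leg.
- **Raising and leaning:** I lifted the stand by the top rod about the shelf's front edge and leaned it back. The tool stopped moving while still being pushed, with about 9 N back and 15 N up. I took this to mean the foot is pressed on the worktop.
- **Last checks:** During a final hold of about 0.9 s, the pose stayed within 0.1 mm, the force was steady and the picture of the stand did not change. The foot appears at y ≈ -0.340, against about -0.332 planned, so the stand may have slid back several mm.
- **Other objects:** The cookbook, mug and salt mill areas differ from the first picture by a small, even 7–8 grey levels, which I read as camera noise. The pepper mill was not measured; it is in its place in the later pictures.

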